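Lift the degreased amber glass tile from the drying rack with spring tongs

TASK

The glass tiles in the drying rack have just been degreased for gluing, so the gripper itself must not touch them: pick up the spring tongs, close their red jaws on the upper part of the amber tile and slide it straight up out of its slot. Finish holding it still in the squeezed tongs, upright and with its lower edge at least 10 cm above the table, so that I can check it against the light. Leave the other tiles in their slots and the things round about where they are.

Things in the scene. Friction and masses are not known exactly. Their poses are not given: they have to be found in the camera images.
- tongs: steel spring tongs lying on edge on the table: rear bow and two arms, 200 mm long, 18 mm high, 84 g. Origin: midway between the arms, under the middle of the black grip sleeves (flat outsides, 56 mm long), within 10 mm of the balance point; x to the tips, y to the left arm, z up. Over the sleeves they measure 49 mm at rest, 37 mm when the jaws just hold a 4 mm tile
- tongs_mouth (a point): point midway between the two red jaw pads (26 mm long, 14 mm high), 95 mm ahead of the tongs' origin and 9 mm above their underside; axes as the tongs. The pads stand 31 mm apart at rest and close about twice as fast as the sleeves are squeezed
- tongs_jaw_l: left arm (+y) of the tongs with its jaw pad; origin on its hinge line at the rear, 83 mm behind the tongs' origin. Both arms turn equally; squeezing the sleeves takes about 5 N at first, 9 N when shut, and the arms spring open when let go
- tongs_jaw_r: right arm (-y) of the tongs, likewise
- rack: slotted beech drying rack, 100 mm (x) by 164 mm (y), 40 mm high, does not move. Origin: centre of its underside, z up. Two grooved rails along y hold four tiles on edge, in planes along the rack's x, at y = -51, -17, 17 and 51 mm. Slots are 6.5 mm wide and 63 mm long between closed ends; slot floor 14 mm above the table, top of the rails 40 mm
- tile_amber: orange amber glass tile, 60 mm (x) by 4 mm (y) by 76 mm (z), about 42 g, to be lifted; origin: middle of its lower edge, x along its width, y through its thickness, z up. Stands on edge in one of the four slots, 26 mm deep, its top edge 90 mm above the table, and may lean by up to 0.1 rad
- tile_green: green glass tile of the same size and origin in another slot, to be left there
- tile_blue: blue glass tile, likewise
- tile_violet: violet glass tile, likewise
- timer: round kitchen timer, teal top on a cream base, 69 mm across, 43 mm high, stands on the table; origin under its centre
- tape: roll of masking tape lying flat, 104 mm across, 25 mm high; origin under its centre
- nippers: red-handled glass nippers lying flat, 63 x 188 x 19 mm; origin under the centre
- cutter: glass cutter with light barrel lying flat, 12 x 130 x 12 mm; origin under the centre
- glue_bottle: white glue bottle with blue cap standing on the table, 35 x 47 x 154 mm; origin under its centre
- dropper_1: small white and red dropper bottle standing on the table, 28 mm across, 85 mm high; origin under its centre; two more of other colours stand close by
- dropper_2: like dropper_1, blue and red
- dropper_3: like dropper_1, green and black

How it is judged:
By the outcome, as a careful person would: the job done as asked, in the order asked, and still so for the second after the job is handed in, while the arm keeps its last pose, push and grip.
It also fails if it takes over 50 s, if anything falls off the work surface, if the arm or the gripper's body presses on something with over 40 N, if the wrist force passes 120 N, or if a joint passes its speed limit or range.

ROBOT

A 7-joint arm with a two-finger parallel gripper is mounted at the origin on the work surface; the furniture and walls round the work are solid. World frame = base frame: x ahead of the robot, y to its left, z up, the work surface at z = 0. Lengths are in m, angles in degrees, forces in N, time in s.
With the tool pointing down it reaches from about 0.4 to 0.875 m from the base axis. Payload 19.3 kg.
Tool frame: the origin (TCP) lies at the very end of the fingers, on their centre line; the grasp point (between the pads) lies 19 mm behind it; z points along the fingers, y is the line along which they close (so a half turn about z gives the same grasp; the last joint's range is limited). The gripper opens to 85 mm and grips with 20 to 120 N. Pads are 22 mm wide; open, the fingers measure 114 mm over their backs; the gripper's body (76 mm by 85 mm) begins 54 mm behind the grasp point. The pads swing forward as they close: fully open they stand 13 mm farther back than shut.
Start: joints at [-77.819, 29.874, -2.08, 91.645, 1.215, 58.505, -6.463], TCP at [0.174, 0.6, 0.231] pointing down, gripper open.
Joint ranges: [-166.77, 166.77], [-17.47, 122.26], [-85.68, 81.53], [9.62, 139.38], [-72.42, 252.41], [9.2, 110.78], [-144.41, 144.41]. Speed limits (degrees/s): [108.29, 108.29, 136.94, 136.94, 172.46, 172.46, 172.46].

INTERFACE

Orientations are given as a 3x3 rotation matrix whose columns are the frame's x, y, z axes.
In Python, from cell import ctrl gives the robot as it stands. Calls block until the motion is done:
- ctrl.move_ptp(position, orientation): joint-space move of the TCP to a pose.
- ctrl.move_linear(position, rot=None, rate=0.15, contact_N=None): straight line of the TCP; rot=None keeps the orientation; rate is the mean speed in m/s. With contact_N (N) it stops when the force on the tool has changed by that much, and returns True; else False.
- ctrl.goto_joints(angles): joint-space move.
- ctrl.let_go() and ctrl.grasp(grasp_force=None): open the fingers fully, or close them until they stop; grasp_force is the grip in N (None keeps the last).
- ctrl.pause(seconds).
- ctrl.inverse_kinematics(position, orientation): joint angles nearest the present ones, or None.
- ctrl.get_state(): the state.
- ctrl.read_camera(name): name is "scene" or "top" or "wrist"; returns a dict with "img" (384x512x3 uint8, red, green, blue), "z_map" (384x512 float32, m along the optical axis (not along the pixel's ray), 0 where there is no reading), "K" (3x3 intrinsics, pixels), "dist_coeffs" ([k1, k2, p1, p2, k3] as OpenCV has them; the pictures are not rectified), "position" and "rotation" of the camera in the world. Camera axes: x right, y down, z forward; pixel columns grow to the right and rows downward; lengths in m; the calibration is good to about 2 mm. A picture is of the moment at which its call begins.
A pose or a line that the arm cannot do raises ctrl.Unreachable and nothing moves.
- ctrl.hand_in(): hands the job in; it is judged then, once.
Trained networks look in the newest picture that a camera, given by its name, has taken for a name from the list of things; names that differ only in an ending like _2 or _b are one class to them, and where a whole thing is asked for, a point or a joint stands for the part that bears it (a point fixed in the world has none). Each returns a list of dicts, best first, with "p" (0 to 1); they miss things now and then, are a little off and sometimes report something else, mostly with a low value. They report only what shows in the picture. A call takes as long as a camera call.
- ctrl.masks_of(camera, query): "region" (384x512 bool, what is visible of it) and "position" ([column, row] in pixels, amid what is visible of it).
- ctrl.place_of(camera, query): "position" ([column, row] in pixels: a listed point, or the origin of a listed thing).
The state is a dict: "clock": time; "joint_positions": joint angles; "joint_velocities": joint speeds; "joint_torque": joint torques, N m; "ee_pos": TCP position; "ee_rot": TCP orientation; "contact_force": force on the tool from outside, world axes, zero at the start; "ft_torque": the same for the moment, N m; "gripper_width": opening from 0.0 (shut) to 1.0 (fully open); "grip_force": force on a finger pad.
Only numpy, scipy, OpenCV 4.12 (cv2) and the standard library are available. Lean on these libraries where they do the work, as an engineer would, in place of code of your own. Each camera call takes 0.05 s, during which the arm holds its last target. There are 200 camera calls.

## Working session

There is one attempt and no reset: what is moved stays moved. The work goes in short steps, each a Python script; the robot and the scene stay as the last script left them, time stands still between calls to the robot, and variables do not carry over. Pictures are saved under pics/ and viewed, at most 10 in all, crops included, and the job is handed in when it is done.

```bash
ls; mkdir -p pics
cat > h.py <<'E'
import numpy as np, cv2
from cell import ctrl
def cam(n): return ctrl.read_camera(n)
def save(c,f): cv2.imwrite('pics/'+f,c['img'][:,:,::-1])
def pts(c,mask):
    v,u=np.nonzero(mask&(c['z_map']>0)); return lift(c,u,v,c['z_map'][v,u])
def rays(c,uv):
    n=cv2.undistortPoints(np.array(uv,float).reshape(-1,1,2),np.array(c['K']),np.array(c['dist_coeffs'])).reshape(-1,2)
    return np.c_[n,np.ones(len(n))]@np.array(c['rotation']).T
def lift(c,u,v,z): return np.array(c['position'])+rays(c,np.c_[u,v])*np.asarray(z).reshape(-1,1)
def onz(c,uv,z):
    r=rays(c,uv); p=np.array(c['position']); return p+r*((z-p[2])/r[:,2:])
def proj(c,P):
    R=np.array(c['rotation']);t=-R.T@np.array(c['position'])
    return cv2.projectPoints(np.array(P,float).reshape(-1,1,3),cv2.Rodrigues(R.T)[0],t,np.array(c['K']),np.array(c['dist_coeffs']))[0].reshape(-1,2)
E
python3 - <<'E'
from h import *
for n in ['scene','top']:
    c=cam(n); save(c,n+'1.png'); print(n,np.round(c['position'],3),np.round(c['rotation'],2).tolist())
    for q in ['tongs','tongs_mouth','tongs_jaw_l','tongs_jaw_r','rack','tile_amber','tile_green','tile_blue','tile_violet','timer','tape','nippers','cutter','glue_bottle','dropper_1']:
        m=ctrl.masks_of(n,q); o=ctrl.place_of(n,q)
        s=[]
        for k in m[:3]:
            p=pts(c,k['region']); 
            s.append((round(k['p'],2),int(k['region'].sum()),np.round(k['position']).tolist(),np.round(np.median(p,0),3).tolist() if len(p) else None, round(float(p[:,2].max()),3) if len(p) else None))
        print(q,s,[(round(k['p'],2),np.round(k['position']).tolist(),np.round(onz(c,[k['position']],0)[0],3).tolist()) for k in o[:3]])
print(ctrl.get_state()['clock'])
E
```

```text
pics
scene [ 1.12  -0.479  0.97 ] [[0.66, 0.55, -0.51], [0.75, -0.49, 0.44], [-0.01, -0.67, -0.74]]
tongs [(0.71, 571, [304.0, 156.0], [0.438, 0.326, 0.007], 0.02)] [(0.82, [301.0, 160.0], [0.431, 0.324, -0.0])]
tongs_mouth [(0.69, 353, [294.0, 155.0], [0.412, 0.315, 0.008], 0.02)] [(0.58, [327.0, 174.0], [0.529, 0.339, 0.0])]
tongs_jaw_l [(0.73, 775, [115.0, 287.0], [0.503, -0.364, 0.075], 0.156), (0.63, 269, [300.0, 153.0], [0.42, 0.344, 0.007], 0.019), (0.54, 140, [296.0, 159.0], [0.437, 0.302, 0.009], 0.02)] [(0.74, [160.0, 240.0], [0.401, -0.191, 0.0]), (0.54, [277.0, 151.0], [0.35, 0.296, 0.0])]
tongs_jaw_r [(0.73, 775, [115.0, 287.0], [0.503, -0.364, 0.075], 0.156), (0.63, 269, [300.0, 153.0], [0.42, 0.344, 0.007], 0.019), (0.54, 140, [296.0, 159.0], [0.437, 0.302, 0.009], 0.02)] [(0.74, [160.0, 240.0], [0.401, -0.191, 0.0]), (0.54, [277.0, 151.0], [0.35, 0.296, 0.0])]
rack [(0.7, 814, [276.0, 235.0], [0.622, 0.029, 0.03], 0.059)] [(0.66, [278.0, 228.0], [0.585, 0.077, 0.0]), (0.35, [165.0, 292.0], [0.547, -0.271, -0.0])]
tile_amber [(0.58, 214, [295.0, 202.0], [0.594, 0.126, 
[... 2909 characters left out ...]
75.0, 222.0], [0.373, -0.013, 0.0]), (0.49, [364.0, 191.0], [0.492, -0.365, 0.0])]
nippers [(0.73, 337, [225.0, 222.0], [0.371, 0.158, 0.012], 0.027)] [(0.87, [232.0, 220.0], [0.379, 0.151, 0.0])]
cutter [(0.57, 112, [316.0, 214.0], [0.392, -0.182, 0.01], 0.022)] [(0.49, [316.0, 216.0], [0.395, -0.172, 0.0])]
glue_bottle [(0.75, 175, [366.0, 189.0], [0.483, -0.347, 0.098], 0.164)] [(0.65, [366.0, 192.0], [0.487, -0.37, 0.0])]
dropper_1 [(0.54, 29, [344.0, 185.0], [0.505, -0.282, 0.057], 0.084), (0.49, 78, [340.0, 174.0], [0.551, -0.257, 0.044], 0.094)] [(0.56, [343.0, 187.0], [0.507, -0.282, 0.0]), (0.5, [340.0, 176.0], [0.553, -0.272, 0.0]), (0.38, [336.0, 194.0], [0.479, -0.252, 0.0])]
3.1
```

```bash
python3 -c "
import cv2
a=cv2.imread('pics/scene1.png')[130:270,230:400];b=cv2.imread('pics/top1.png')[130:260,130:300]
cv2.imwrite('pics/c1.png',cv2.resize(a,None,fx=4.6,fy=4.2,interpolation=2))
cv2.imwrite('pics/c2.png',cv2.resize(b,None,fx=4.5,fy=4.5,interpolation=2))"
```

```text
(no output)
```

View pics/scene1.png

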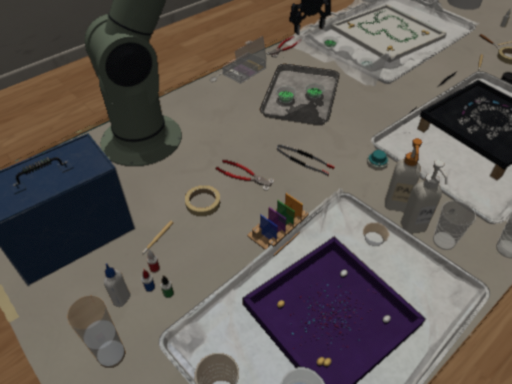

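View pics/c1.png

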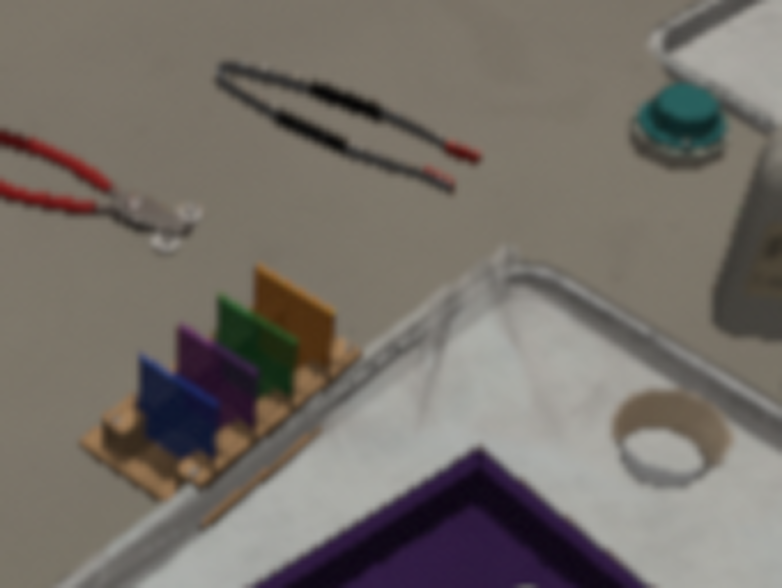

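View pics/c2.png

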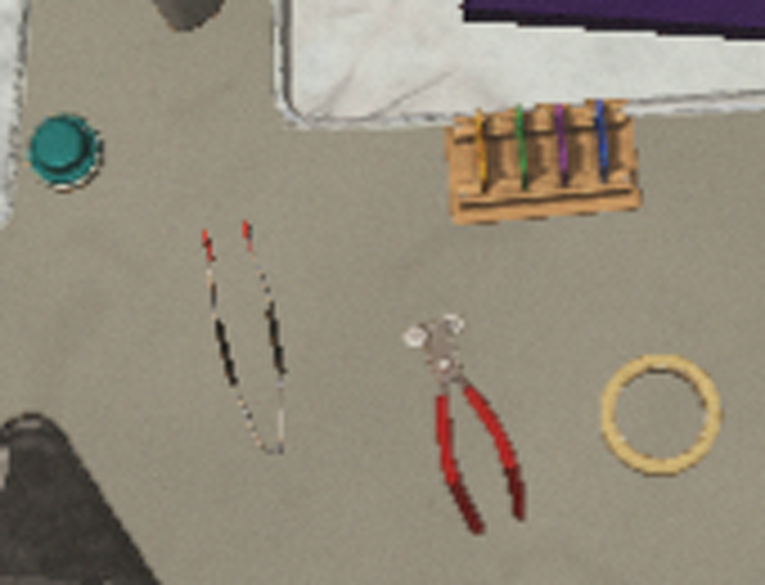

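Scene: the tongs lie at about (301,160) with tips at about (330,172). The amber tile at (295,202) is the rack's outermost one on the +y side. The tray edge runs along the rack's far (+x) side.

Any grip on the sleeves of 20 N or more would shut the tongs before they reach the tile, so I'll check what the interface's grasp can do.

```bash
cat >> h.py <<'E'
def Rd(deg,s=1):
    a=np.radians(deg); y=s*np.array([-np.sin(a),np.cos(a),0]); z=np.array([0,0,-1.]); return np.c_[np.cross(y,z),y,z]
E
python3 - <<'E'
from h import *
s=ctrl.get_state(); print(np.round(s['ee_rot'],2).tolist())
for sg in (1,-1):
    for p,y in (((.352,.309,.1),11.7),((.352,.309,.005),11.7),((.425,.114,.08),4.9),((.425,.114,.25),4.9)):
        print(sg,p,ctrl.inverse_kinematics(np.array(p),Rd(y,sg)))
E
```

```text
[[-0.96, 0.28, 0.0], [0.28, 0.96, 0.0], [-0.0, 0.0, -1.0]]
1 (0.352, 0.309, 0.1) [-44.12085928  27.894648    -5.67824361 120.86373093   5.08867905
  31.4586327   48.21322398]
1 (0.352, 0.309, 0.005) [-44.73414186  38.83295396  -4.98077994 122.62542053   9.67694505
  18.89764542  43.91765827]
1 (0.425, 0.114, 0.08) [-22.5441656   28.40606412  -0.25059466 125.64679609   0.2724545
  25.94762397  71.89042154]
1 (0.425, 0.114, 0.25) [-32.55755283  11.63898518  11.45040306 117.27499332  -2.93961599
  51.34833876  75.40046378]
-1 (0.352, 0.309, 0.1) [-70.6104149   31.61267656  29.48251957 122.16113705 -28.35337011
  32.90267517 -98.8262072 ]
-1 (0.352, 0.309, 0.005) [-61.37033274  40.92145416  17.15516144 123.45677581 -34.10111877
  20.15784789 -94.10044164]
-1 (0.425, 0.114, 0.08) [-41.85280228  31.31575338  25.06972206 126.57918878 -28.5076224
  27.47959546 -79.44207747]
-1 (0.425, 0.114, 0.25) [-59.60920548  14.98490277  44.78489113 118.357903   -13.42808648
  51.66042188 -92.4906903 ]
```

Run:
```python
from h import *
ctrl.move_ptp(np.array([.40,.315,.26]),Rd(11.7))
c=cam('wrist');save(c,'w1.png')
print(np.round(c['position'],3),np.round(c['rotation'],2).tolist())
for q in ['tongs','tongs_mouth','tongs_jaw_l']:
    for k in ctrl.place_of('wrist',q): print(q,round(k['p'],2),np.round(k['position']),np.round(onz(c,[k['position']],0.009 if 'mouth' in q else 0),3))
z=c['z_map'];V,U=np.nonzero(z>0);P=lift(c,U,V,z[V,U]);img=c['img'][V,U].astype(int)
np.savez('w.npz',P=P,img=img,U=U,V=V)
g=(P[:,2]>.010)&(P[:,2]<.03)&(P[:,0]>.3)&(P[:,0]<.57)&(P[:,1]>.25)&(P[:,1]<.41)
Q=P[g][:,:2]
for x in np.arange(.328,.55,.01):
    k=(Q[:,0]>=x)&(Q[:,0]<x+.01)
    if k.any():
        y=np.sort(Q[k,1]); i=np.argmax(np.diff(y)) if len(y)>1 else 0
        print(round(x+.005,3),k.sum(),np.round([y[0],y[i],y[min(i+1,len(y)-1)],y[-1]],4))
print(ctrl.get_state()['clock'])
```

```text
[0.335 0.303 0.403] [[-0.2, 0.95, 0.25], [0.98, 0.2, 0.05], [-0.0, 0.26, -0.97]]
tongs 0.65 [262. 189.] [[0.427 0.333 0.   ]]
tongs_mouth 0.96 [260. 249.] [[0.524 0.35  0.009]]
tongs_mouth 0.16 [116. 259.] [[0.586 0.127 0.009]]
tongs_jaw_l 0.7 [251. 134.] [[0.351 0.301 0.   ]]
tongs_jaw_l 0.66 [261. 130.] [[0.342 0.313 0.   ]]
0.343 30 [0.2987 0.3128 0.3142 0.3187]
0.353 24 [0.2986 0.3005 0.3189 0.3238]
0.363 22 [0.2989 0.3008 0.324  0.3289]
0.373 24 [0.2988 0.301  0.3275 0.3324]
0.383 22 [0.2994 0.3016 0.3327 0.3377]
0.393 28 [0.2999 0.3021 0.3363 0.3442]
0.403 42 [0.299  0.3033 0.3391 0.3464]
0.413 55 [0.2993 0.3053 0.3425 0.3502]
0.423 60 [0.3012 0.3073 0.3445 0.3527]
0.433 53 [0.303  0.3093 0.3482 0.3545]
0.443 52 [0.305  0.3111 0.3506 0.3571]
0.453 41 [0.3067 0.3133 0.3529 0.3595]
0.463 26 [0.3088 0.3135 0.3587 0.3617]
0.473 22 [0.3121 0.3155 0.3603 0.3624]
0.483 23 [0.3158 0.3188 0.361  0.3639]
0.493 21 [0.3192 0.3226 0.3623 0.3647]
0.503 28 [0.323  0.3276 0.3611 0.3661]
0.513 34 [0.3264 0.333  0.3629 0.3682]
0.523 34 [0.33   0.3347 0.3652 0.3718]
0.533 18 [0.3316 0.3355 0.3691 0.3723]
4.7167
```

View pics/w1.png

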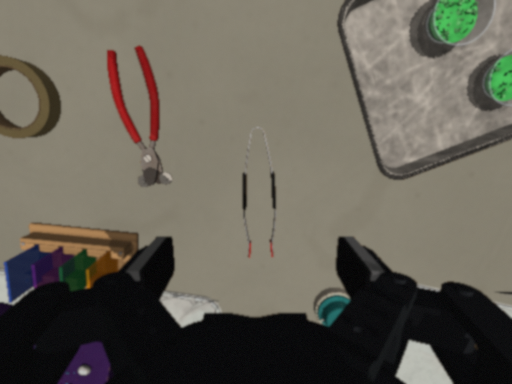

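Run:
```python
from h import *
R=Rd(12.8); g=np.array([.3568,.3121,0])
ctrl.move_ptp(g+[0,0,.08],R)
print(ctrl.move_linear(g+[0,0,.002],rate=.1,contact_N=6))
ctrl.grasp(20); s=ctrl.get_state(); print(s['gripper_width']*85,s['grip_force'],s['ee_pos'],s['contact_force'],s['clock'])
c=cam('scene')
z=c['z_map'];V,U=np.nonzero(z>0);P=lift(c,U,V,z[V,U]);img=c['img'][V,U].astype(int)
k=(P[:,2]>.006)&(P[:,2]<.04)&(P[:,0]>.49)&(P[:,0]<.55)&(P[:,1]>.3)&(P[:,1]<.4)
for q in P[k]: print(np.round(q,3),end=' ')
a=c['img'][120:200,250:370];cv2.imwrite('pics/c3.png',cv2.resize(a[:,:,::-1],None,fx=5,fy=5,interpolation=2))
```

```text
False
27.15147290664795 20.079569576773793 [0.35686117 0.31215523 0.00205577] [0.02307275 0.96045806 0.82619976] 6.975
[0.491 0.356 0.016] [0.492 0.36  0.014] [0.491 0.357 0.011] [0.494 0.358 0.013] [0.497 0.359 0.014] [0.5   0.36  0.016] [0.493 0.36  0.006] [0.499 0.358 0.012] [0.499 0.362 0.009] [0.505 0.36  0.014] [0.505 0.364 0.012] [0.499 0.359 0.007] [0.503 0.358 0.01 ] [0.505 0.36  0.01 ] [0.511 0.358 0.016] [0.512 0.361 0.015] [0.512 0.366 0.012] [0.507 0.359 0.008] [0.512 0.356 0.013] [0.513 0.36  0.012] [0.518 0.359 0.016] [0.519 0.362 0.014] [0.522 0.364 0.015] [0.511 0.359 0.007] [0.514 0.36  0.008] [0.517 0.362 0.009] [0.52  0.362 0.011] [0.524 0.362 0.014] [0.526 0.364 0.014] [0.528 0.367 0.013] [0.531 0.368 0.015] [0.49  0.317 0.014] [0.492 0.319 0.014] [0.524 0.362 0.01 ] [0.526 0.365 0.009] [0.529 0.366 0.011] [0.53  0.37  0.009] [0.492 0.316 0.012] [0.494 0.318 0.012] [0.497 0.319 0.013] [0.497 0.323 0.011] [0.525 0.362 0.006] [0.529 0.362 0.008] [0.532 0.363 0.011] [0.535 0.364 0.012] [0.493 0.319 0.007] [0.498 0.318 0.011] [0.498 0.322 0.008] [0.503 0.321 0.012] [0.506 0.322 0.013] [0.508 0.325 0.013] [0.501 0.319 0.007] [0.506 0.319 0.011] [0.507 0.321 0.011] [0.51  0.322 0.012] [0.513 0.323 0.014] [0.514 0.327 0.012] [0.517 0.328 0.014] [0.519 0.331 0.013] [0.508 0.321 0.007] [0.512 0.321 0.01 ] [0.512 0.326 0.007] [0.522 0.323 0.016] [0.522 0.328 0.013] [0.526 0.327 0.016] [0.526 0.332 0.014] [0.517 0.325 0.007] [0.519 0.327 0.007] [0.522 0.328 0.008] [0.527 0.327 0.012] [0.53  0.328 0.015] [0.533 0.328 0.017] [0.535 0.331 0.017] [0.526 0.324 0.009] [0.528 0.327 0.009] [0.531 0.327 0.011] [0.534 0.329 0.012] [0.535 0.332 0.011] [0.54  0.33  0.016] [0.534 0.329 0.009] [0.536 0.331 0.008] [0.539 0.332 0.01 ] [0.54  0.332 0.006]
```

View pics/c3.png

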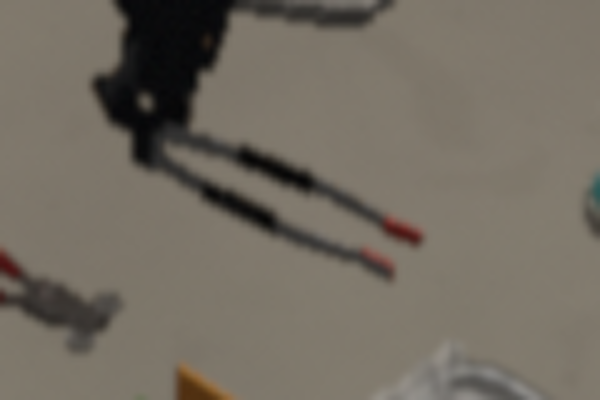

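Wrist-close crop: the fingers hold the bow at about (150,130). The red jaws at (400,230) and (378,262) are still apart, so the light rear grip works. Next I'll lift and check for droop.

```bash
cat >> h.py <<'E'
def reds(c,lo,hi):
    z=c['z_map'];hsv=cv2.cvtColor(c['img'],cv2.COLOR_RGB2HSV)
    m=((hsv[...,0]<8)|(hsv[...,0]>172))&(hsv[...,1]>110)&(hsv[...,2]>60)
    P=pts(c,m); return P[((P>lo)&(P<hi)).all(1)]
E
python3 - <<'E'
from h import *
s=ctrl.get_state();p=np.array(s['ee_pos'])
ctrl.move_linear(p+[0,0,.11],rate=.06)
ctrl.pause(.2)
s=ctrl.get_state(); print(s['gripper_width']*85,s['grip_force'],s['ee_pos'],s['clock'])
c=cam('scene');save(c,'s3.png')
r=reds(c,[.45,.25,-.02],[.6,.42,.2]); print(np.round(r,3).tolist())
print([ (k['p'],onz(c,[k['position']],.119)) for k in ctrl.place_of('scene','tongs_mouth')])
w=cam('wrist');r=reds(w,[.45,.25,-.02],[.6,.42,.2]); print(np.round(r,3).tolist())
print([ (k['p'],onz(w,[k['position']],.119)) for k in ctrl.place_of('wrist','tongs_mouth')])
a=c['img'][80:200,230:380];cv2.imwrite('pics/c4.png',np.hstack([cv2.resize(a[:,:,::-1],(400,320)),cv2.resize(w['img'][:,:,::-1],(400,320))]))
E
```

```text
26.989319267745355 19.99336342792958 [0.35678715 0.3121088  0.11194902] 9.2083
[[0.508, 0.362, 0.113], [0.512, 0.361, 0.116], [0.515, 0.361, 0.118], [0.511, 0.358, 0.113], [0.512, 0.362, 0.111], [0.517, 0.36, 0.115], [0.518, 0.364, 0.114], [0.52, 0.366, 0.114], [0.524, 0.365, 0.117], [0.511, 0.359, 0.109], [0.515, 0.358, 0.111], [0.515, 0.364, 0.108], [0.517, 0.365, 0.109], [0.521, 0.365, 0.111], [0.527, 0.362, 0.117], [0.528, 0.364, 0.117], [0.53, 0.368, 0.115], [0.518, 0.359, 0.109], [0.519, 0.364, 0.107], [0.522, 0.364, 0.108], [0.525, 0.365, 0.11], [0.528, 0.365, 0.112], [0.526, 0.365, 0.107], [0.53, 0.364, 0.11]]
[(0.58, array([[0.53786305, 0.33007464, 0.119     ]])), (0.19, array([[0.65047957, 0.03100304, 0.119     ]]))]
[]
[]
```

View pics/c4.png

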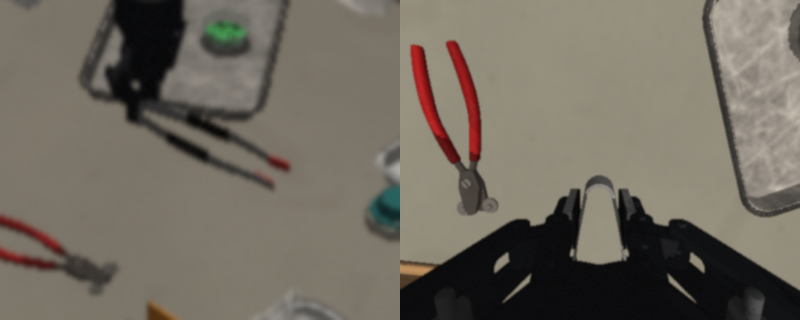

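Left half: the tongs are lifted with their jaws open at (285,163) and (268,185). Right half: the wrist view shows the bow centred between the fingers. They droop by roughly 3°, which I'll correct with tool pitch.

Run:
```python
from h import *
d=np.load('s.npz');P,C=d['P'],d['img'].astype(np.uint8)
H=cv2.cvtColor(C[None],cv2.COLOR_RGB2HSV)[0].astype(int)
for n,(a,b) in dict(amber=(8,22),green=(50,85),blue=(105,122),violet=(125,165)).items():
    k=(H[:,0]>=a)&(H[:,0]<=b)&(H[:,1]>90)&(P[:,2]>.048)&(P[:,2]<.084)&(P[:,0]>.55)&(P[:,0]<.63)&(P[:,1]>-.01)&(P[:,1]<.17)
    Q=P[k]
    for _ in range(3):
        A=np.c_[Q[:,0]-.59,Q[:,2]-.076,np.ones(len(Q))]; s=np.linalg.lstsq(A,Q[:,1],rcond=None)[0]; r=Q[:,1]-A@s; Q=Q[abs(r)<2.0*r.std()]
    print(n,len(Q),'slope,lean,y',np.round(s,4),'std',r.std().round(4),'x',np.round(np.percentile(Q[:,0],[1,99]),3))
yl=lambda d:np.array([-np.sin(np.radians(d)),np.cos(np.radians(d)),0])
for yaw in (4.9,):
  R=cv2.Rodrigues(yl(yaw)*np.radians(-3.3))[0]@Rd(yaw)
  for z in (.135,.07,.2): print(ctrl.inverse_kinematics(np.array([.589-.166*np.cos(np.radians(yaw)),.128-.166*np.sin(np.radians(yaw)),z]),R))
```

```text
amber 146 slope,lean,y [0.0855 0.0029 0.1262] std 0.001 x [0.56 0.62]
green 95 slope,lean,y [ 0.0737 -0.0386  0.0916] std 0.001 x [0.568 0.619]
blue 128 slope,lean,y [ 0.0869 -0.0112  0.0237] std 0.0009 x [0.576 0.627]
violet 124 slope,lean,y [ 0.0841 -0.0002  0.058 ] std 0.0011 x [0.569 0.624]
[-23.00063433  20.73248061  -0.72091931 126.37070091   2.64957563
  29.79968729  68.9683748 ]
[-22.74224904  28.5639157   -1.07038765 128.66744072   4.66910512
  19.7079604   66.87778112]
[-2.36674583e+01  1.40022430e+01  9.36427052e-02  1.22857513e+02
  1.60728706e+00  4.00248077e+01  7.01200530e+01]
```

```bash
cat >> h.py <<'E'
YAW=4.9
def tpose(mouth,yaw=YAW,pitch=3.3):
    a=np.radians(yaw); ax=np.array([np.cos(a),np.sin(a),0]); yl=np.array([-np.sin(a),np.cos(a),0])
    return np.array(mouth)-.166*ax-[0,0,.007], cv2.Rodrigues(yl*np.radians(-pitch))[0]@Rd(yaw)
E
python3 - <<'E'
from h import *
p,R=tpose([.590,.1284,.140])
ctrl.move_linear(p,R,rate=.12)
ctrl.pause(.3)
s=ctrl.get_state(); print(s['gripper_width']*85,s['grip_force'],s['ee_pos'],p,s['clock'])
c=cam('scene');save(c,'s4.png')
r=reds(c,[.55,.06,.07],[.65,.2,.22]); 
for q in (r[r[:,1]>.1284],r[r[:,1]<=.1284]): print(len(q),q.min(0).round(3),q.max(0).round(3),q.mean(0).round(4), np.polyfit(q[:,0],q[:,1],1).round(3) if len(q)>3 else '')
t=cam('top')
a=c['img'][140:260,220:370];cv2.imwrite('pics/c5.png',np.hstack([cv2.resize(a[:,:,::-1],(400,400),interpolation=2),cv2.resize(t['img'][130:220,190:280,::-1],(400,400),interpolation=2)]))
E
```

```text
27.06262766934858 19.99886164907366 [0.42457285 0.1143426  0.13297413] [0.42460668 0.11422079 0.133     ] 11.6083
26 [0.579 0.139 0.138] [0.604 0.148 0.149] [0.5924 0.1428 0.1439] [0.159 0.048]
2 [0.592 0.11  0.145] [0.594 0.111 0.148] [0.5931 0.1106 0.1465]
```

View pics/c5.png

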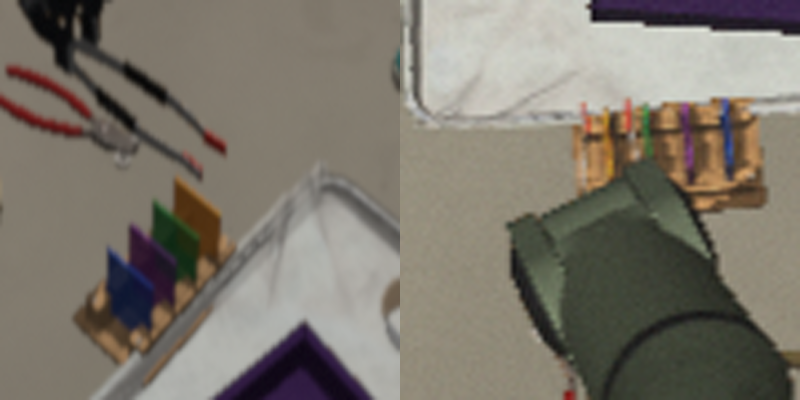

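Left half: the jaws straddle the amber tile from above at about (215,142) and (193,168). Right half: the top view shows the red pads at (585,115) and (627,115) on either side of the amber line at (606,125). Descending now.

Run:
```python
from h import *
p,R=tpose([.589,.1284,.077])
print(ctrl.move_linear(p,R,rate=.08,contact_N=5))
s=ctrl.get_state(); print(s['ee_pos'],p,s['contact_force'],s['clock'])
ctrl.grasp(100); ctrl.pause(.3)
s=ctrl.get_state(); print(s['gripper_width']*85,s['grip_force'],s['ee_pos'],s['contact_force'],s['ft_torque'],s['clock'])
c=cam('scene');save(c,'s5.png')
r=reds(c,[.55,.06,.04],[.65,.2,.12]);print(len(r),r.mean(0).round(4),r.min(0).round(3),r.max(0).round(3))
a=c['img'][150:250,230:350];cv2.imwrite('pics/c6.png',cv2.resize(a[:,:,::-1],None,fx=5,fy=5,interpolation=2))
```

```text
False
[0.4237813  0.11426977 0.07029724] [0.42360668 0.11422079 0.07      ] [-0.4997998  -0.00635101 -1.83978007] 12.65
20.451521988863142 97.13324753567576 [0.42363373 0.11424122 0.07005121] [-0.06265959  0.73203433 -1.01315582] [0.05930224 0.19135168 0.05073695] 13.1667
13 [0.5958 0.1231 0.0856] [0.582 0.121 0.083] [0.608 0.126 0.088]
```

View pics/c6.png

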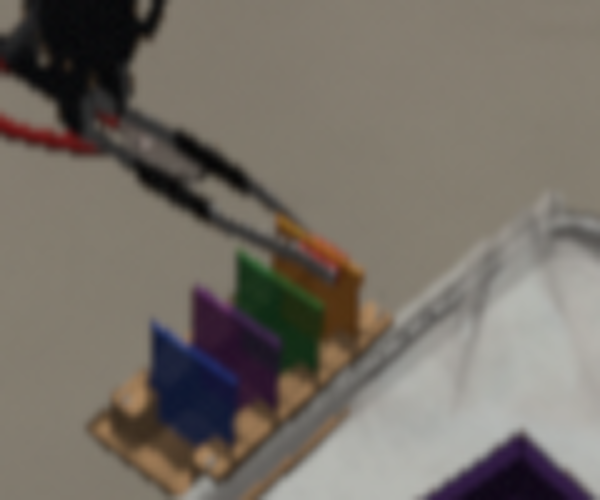

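The jaws have closed on the amber tile just below its top edge, at about (320,262). Now lifting straight up.

Run:
```python
from h import *
p0=np.array(ctrl.get_state()['ee_pos'])
def tile(c):
    P=pts(c,np.ones(c['z_map'].shape,bool)); C=c['img'][c['z_map']>0]
    H=cv2.cvtColor(C[None],cv2.COLOR_RGB2HSV)[0].astype(int)
    k=(H[:,0]>=8)&(H[:,0]<=22)&(H[:,1]>130)&(P[:,0]>.54)&(P[:,0]<.64)&(P[:,1]>.09)&(P[:,1]<.17)&(P[:,2]>.045)
    Q=P[k]; return len(Q),np.percentile(Q,[1,99],axis=0).round(3).tolist()
ctrl.move_linear(p0+[0,0,.035],rate=.04); c=cam('scene'); print(tile(c),ctrl.get_state()['contact_force'])
ctrl.move_linear(p0+[0,0,.135],rate=.06); ctrl.pause(.5)
c=cam('scene');save(c,'s6.png');print(tile(c))
r=reds(c,[.55,.06,.04],[.65,.2,.3]);print(len(r),r.mean(0).round(4))
s=ctrl.get_state(); print(s['gripper_width']*85,s['grip_force'],s['ee_pos'],s['clock'])
t=cam('top')
a=c['img'][110:250,220:370];cv2.imwrite('pics/c7.png',np.hstack([cv2.resize(a[:,:,::-1],(500,467),interpolation=2),cv2.resize(t['img'][130:220,190:280,::-1],(300,467),interpolation=2)]))
```

```text
(282, [[0.562, 0.118, 0.051], [0.619, 0.133, 0.125]]) [-0.08494007  0.28889167 -1.66679418]
(327, [[0.562, 0.12, 0.154], [0.618, 0.133, 0.225]])
12 [0.5952 0.1229 0.2208]
20.28287296872244 97.16677257791162 [0.42363326 0.11422294 0.20501625] 16.6583
```

View pics/c7.png

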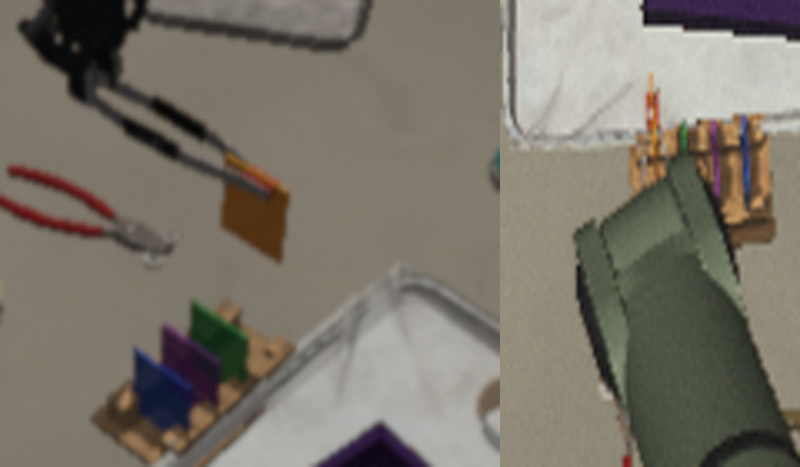

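The amber tile hangs upright in the closed jaws, its lower edge at about 0.15 m. The green, violet and blue tiles are still in their slots.

Run:
```python
from h import *
ctrl.pause(.5); c=cam('scene'); r=reds(c,[.55,.06,.04],[.65,.2,.3]);print(len(r),r.mean(0).round(4))
print(ctrl.hand_in())
```

```text
12 [0.5932 0.1234 0.2205]
the job is handed in; nothing more can be done
None
```

The job is handed in: the amber tile is held upright and still in the squeezed tongs, its lower edge about 15 cm above the table. The other three tiles are still in their slots, I saw nothing else moved, and it took about 17 s.

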